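Put the small gear away after the session

ROBOT

A 6-joint arm with a two-finger parallel gripper is mounted at the origin on the work surface. World frame = base frame: x ahead of the robot, y to its left, z up, the work surface at z = 0. Lengths are in m, angles in rad, forces in N, time in s.
With the tool pointing down it reaches from about 0.275 to 0.85 m from the base axis. Payload 5.2 kg.
Tool frame: the origin (TCP) lies midway between the tips of the shut fingers; the grasp point (between the pads) lies 19 mm behind it; z points along the fingers, y is the line along which they close (so a half turn about z gives the same grasp; the last joint's range is limited). The gripper opens to 85 mm and grips with 20 to 120 N. Pads are 22 mm wide; open, the fingers measure 114 mm over their backs; the gripper's body (76 mm by 85 mm) begins 54 mm behind the grasp point. The pads swing forward as they close: fully open they stand 13 mm farther back than shut.
Start: joints at [1.024, 0.259, 1.535, -0, 1.348, -0.203], TCP at [0.185, 0.518, 0.231] pointing down, gripper open.
Joint ranges: [-3.14, 3.14], [-0.91, 2.08], [0.19, 2.58], [-1.22, 4.36], [0.22, 2.71], [-3.12, 3.12]. Speed limits (rad/s): [2.57, 2.57, 3.14, 3.14, 3.14, 3.14].

INTERFACE

Orientations are given as a rotation vector (axis times angle).
In Python, from workcell import env, optics gives the robot as it stands.
- The arm moves only by the tool send_rows, never from a script. Its arguments are lists of equal length, an entry for each row: "hand": the finger opening in mm, from 0 to 85.4; "slide": the shift along the world's x, y, z in mm, a list of three; "delta_rot": the turn, a rotation vector about the world's x, y, z in rad, a list of three. In form: {"hand": [hand, ...], "slide": [[dx, dy, dz], ...], "delta_rot": [[rx, ry, rz], ...]}. A call has 1 to 8 rows; each row is the pose to reach, as a shift and turn from the pose commanded when the call began; what a row does not reach only later rows make up. A row lasts 1/12 s, in which the tool goes at most 41.7 mm and 7.16 degrees, less where a joint would pass 70% of its speed; a pose out of reach is approached as far as the arm can. A call with a gripper value outside its range is refused whole. The fingers move at their own pace and stop on an object; "grip_force" is the grip in N (left out, the last holds). Time passes only in rows, so rows that repeat a pose let the fingers close. It gives the time, the measured TCP pose, the force, the opening and the grip force at its end, in the units of the state.
- env.get_state(): the state, without advancing time (a new reading comes with each control period).
- optics.snapshot(name): name is "side" or "top" or "wrist"; returns the picture (384x512x3 uint8, red, green, blue); there is no depth.
- optics.camera_params(name): a dict with "fx", "fy", "cx", "cy" (pixels), "rvec" (rotation vector, rad) and "tvec" (3), from world to camera coordinates, as OpenCV has them; the wrist camera has in their place "mount" (4x4, takes a point from camera to tool coordinates, whose origin is the TCP and whose axes are the flange's). Camera axes: x right, y down, z forward; pixel columns grow to the right and rows downward; lengths in m; the calibration is good to about 2 mm. A picture is of the moment at which its call begins: read the wrist's pose just before it. camera_params takes no time and is no camera call.
- env.close_job(): hands the job in; it is judged then, once.
The state is a dict: "clock": time; "joint_positions": joint angles; "qd": joint speeds; "joint_torque": joint torques, N m; "position": TCP position; "ee_rot": TCP orientation; "force": force on the tool from outside, world axes, zero at the start; "torque": the same for the moment, N m; "finger_gap": finger opening in m; "gripper_force": force on a finger pad.
Only numpy, scipy, OpenCV 4.12 (cv2) and the standard library are available. Lean on these libraries where they do the work, as an engineer would, in place of code of your own. Each camera call takes 0.05 s, during which the arm holds its last target. There are 200 camera calls.

TASK

Put the small gear away: the two guitar slides in the red-lined tray, standing upright, the two batteries lying flat in the blue-lined tray, one to a compartment in both trays, and the harmonica lying flat in the undivided green-lined tray. Leave the orange pedal and the yellow-lidded tin where they are.

Things in the scene. Friction and masses are not known exactly. Their poses are not given: they have to be found in the camera images.
- brass_slide: Guitar slide of brass: a plain yellow metal tube 28 mm across, 62 mm tall, wall 4 mm, standing on end on the table. Loose, about 90 g. Origin: centre of its lower end; z up along the tube.
- china_slide: Guitar slide of blue glazed porcelain: a plain tube 30 mm across, 56 mm tall, wall 4 mm, standing on end on the table. Loose, about 50 g. Origin: centre of its lower end; z up along the tube.
- black_battery: Nine-volt block battery, black with a copper-coloured end, lying flat: 46 mm long (its x), 26 mm wide (y), 17 mm high (z); two small contacts, look only, stand 3 mm out of the +x end. Loose, about 46 g. Origin: centre of its underside; z up.
- white_battery: Nine-volt block battery, white with a red end, lying flat: 46 mm long (its x), 26 mm wide (y), 17 mm high (z); two small contacts, look only, stand 3 mm out of the +x end. Loose, about 46 g. Origin: centre of its underside; z up.
- harmonica: Harmonica, steel covers over a brown wooden comb, lying flat: 102 mm long (its x), 27 mm wide (y), 21 mm high (z). Loose, about 90 g. Origin: centre of its underside; z up. It fits in the tray only lengthwise along the tray's y.
- red_tray: Wooden tray fixed to the table, open on top, lined in red. Outside 110 mm (its x) by 160 mm (y), 30 mm high, walls 5 mm. Lined floor 7 mm above the table. A 5 mm wall up to the rim at y = 0 makes two compartments, each 100 mm (x) by 72 mm (y) inside, centred at y = +39 and -39 mm. Origin: centre of its underside; z up.
- blue_tray: Wooden tray fixed to the table, open on top, lined in blue. Outside 110 mm (its x) by 160 mm (y), 30 mm high, walls 5 mm. Lined floor 7 mm above the table. A 5 mm wall up to the rim at y = 0 makes two compartments, each 100 mm (x) by 72 mm (y) inside, centred at y = +39 and -39 mm. Origin: centre of its underside; z up.
- green_tray: Wooden tray fixed to the table, open on top, lined in green. Outside 110 mm (its x) by 160 mm (y), 30 mm high, walls 5 mm. Lined floor 7 mm above the table. Undivided, 100 mm (x) by 150 mm (y) inside. Origin: centre of its underside; z up.
- pedal: Bystander: mini effects pedal, orange, 93 mm long (its x), 42 mm wide (y), 44 mm high over its knobs. Loose, about 250 g. Origin: centre of its underside; z up.
- pick_tin: Bystander: round tin with a yellow lid, 58 mm across, 26 mm high. Loose, about 120 g. Origin: centre of its underside; z up.
There are look-alikes about, which are no part of the job. Several things have the shape of the harmonica; the one meant has the colours described above.

How it is judged:
At the end, for the whole second after the job is handed in: Slides upright in the red-lined tray and batteries flat in the blue-lined one, one to a compartment; harmonica flat in the green-lined tray; each resting on the lined floor (underside within 4 mm of it, tilt under 0.12 rad), let go and at rest (((x of brass_slide in the frame of red_tray between -0.045 and 0.045 m and y of brass_slide in the frame of red_tray between -0.075 and -0.003 m and z of brass_slide in the frame of red_tray between 0.003 and 0.012 m and angle between the z axis of each of brass_slide, china_slide and the z axis of red_tray, either way round below 0.12 rad and x of china_slide in the frame of red_tray between -0.045 and 0.045 m and y of china_slide in the frame of red_tray between 0.003 and 0.075 m and z of china_slide in the frame of red_tray between 0.003 and 0.012 m) or (x of brass_slide in the frame of red_tray between -0.045 and 0.045 m and y of brass_slide in the frame of red_tray between 0.003 and 0.075 m and z of brass_slide in the frame of red_tray between 0.003 and 0.012 m and angle between the z axis of each of brass_slide, china_slide and the z axis of red_tray, either way round below 0.12 rad and x of china_slide in the frame of red_tray between -0.045 and 0.045 m and y of china_slide in the frame of red_tray between -0.075 and -0.003 m and z of china_slide in the frame of red_tray between 0.003 and 0.012 m)) and ((x of black_battery in the frame of blue_tray between -0.045 and 0.045 m and y of black_battery in the frame of blue_tray between -0.075 and -0.003 m and z of black_battery in the frame of blue_tray between 0.003 and 0.012 m and angle between the z axis of each of black_battery, white_battery and the z axis of blue_tray, either way round below 0.12 rad and x of white_battery in the frame of blue_tray between -0.045 and 0.045 m and y of white_battery in the frame of blue_tray between 0.003 and 0.075 m and z of white_battery in the frame of blue_tray between 0.003 and 0.012 m) or (x of black_battery in the frame of blue_tray between -0.045 and 0.045 m and y of black_battery in the frame of blue_tray between 0.003 and 0.075 m and z of black_battery in the frame of blue_tray between 0.003 and 0.012 m and angle between the z axis of each of black_battery, white_battery and the z axis of blue_tray, either way round below 0.12 rad and x of white_battery in the frame of blue_tray between -0.045 and 0.045 m and y of white_battery in the frame of blue_tray between -0.075 and -0.003 m and z of white_battery in the frame of blue_tray between 0.003 and 0.012 m)) and x of harmonica in the frame of green_tray between -0.045 and 0.045 m and y of harmonica in the frame of green_tray between -0.04 and 0.04 m and z of harmonica in the frame of green_tray between 0.003 and 0.012 m and angle between the z axis of harmonica and the z axis of green_tray, either way round below 0.12 rad and linear speed of each of brass_slide, china_slide, black_battery, white_battery, harmonica below 0.02 m/s); the robot touches nothing.
It fails at once if the orange pedal is moved by more than 20 mm (distance of pedal from where it was at the start of the episode above 0.02 m).
It fails at once if the yellow-lidded tin is moved by more than 20 mm (distance of pick_tin from where it was at the start of the episode above 0.02 m).
It also fails if it takes over 106 s, if anything falls off the work surface, if the arm or the gripper's body presses on something with over 40 N, if the wrist force passes 120 N, or if a joint passes its speed limit or range.

## Working session

There is one attempt and no reset: what is moved stays moved. The work goes in short steps, Python scripts to look and compute and a tool call to move; the robot and the scene stay as the last step left them, time stands still between calls to the robot, and variables do not carry over. Pictures are saved under pics/ and viewed, at most 17 in all, crops included, and the job is handed in when it is done.

Besides the shell and the picture viewer there is one more tool, called after "Emit:" as a command line: name --argument value ..., lists and objects as JSON in quotes. send_rows: Moves the arm, as the interface text tells. Its arguments: {"type":"object","properties":{"hand":{"type":"array","items":{"type":"number"}},"slide":{"type":"array","items":{"type":"array","items":{"type":"number"}}},"delta_rot":{"type":"array","items":{"type":"array","items":{"type":"number"}}},"grip_force":{"type":"number"}},"required":["hand","slide","delta_rot"]}

```bash
ls; mkdir -p pics; python3 - <<'E'
from workcell import env, optics
import cv2
s=env.get_state(); print(s)
for n in("top","side"):
    im=optics.snapshot(n); cv2.imwrite(f"pics/{n}0.png",cv2.cvtColor(im,cv2.COLOR_RGB2BGR)); print(n,optics.camera_params(n))
a=cv2.imread("pics/top0.png"); cv2.imwrite("pics/top0b.png",cv2.resize(a,(800,600),interpolation=cv2.INTER_CUBIC))
print(optics.camera_params("wrist"))
E
```

```text
pics
{'clock': 0.0, 'joint_positions': array([ 1.02415774e+00,  2.59351612e-01,  1.53613466e+00, -2.88778108e-05,
        1.34799694e+00, -2.02810713e-01]), 'qd': array([-0.0011737 , -0.0009185 , -0.00090019,  0.00055922, -0.0029213 ,
       -0.00143128]), 'joint_torque': array([-7.51485150e-04, -4.46028221e+01, -2.90576756e+01, -5.33510920e-04,
        1.15146569e-02, -1.22397537e-05]), 'position': array([0.18510065, 0.51732891, 0.23044937]), 'ee_rot': array([-5.37303172e-01, -3.09462748e+00,  2.77921472e-03]), 'force': array([-1.10928753,  0.15397381,  0.18657654]), 'torque': array([-0.01688584, -0.08118258,  0.01411156]), 'gripper_force': 0.0, 'finger_gap': 0.08573193746979577}
top {'fx': 370.5971044631954, 'fy': 370.5971044631954, 'cx': 251.8954538010798, 'cy': 188.823682710684, 'rvec': array([ 2.17246161, -2.15426085,  0.11354729]), 'tvec': array([0.01837351, 0.48083294, 0.99712194])}
side {'fx': 479.015767175379, 'fy': 479.015767175379, 'cx': 258.6010855042562, 'cy': 178.70950020896046, 'rvec': array([ 2.24164589, -0.04965446,  0.04251307]), 'tvec': array([-0.48121825,  0.05695088,  1.11810463])}
{'fx': 276.1729918629001, 'fy': 276.1729918629001, 'cx': 256.66247748765795, 'cy': 189.938609605163, 'mount': array([[-4.57945692e-04, -9.61586158e-01, -2.74502916e-01,
         6.97547352e-02],
       [ 9.99999890e-01, -4.12664148e-04, -2.22706227e-04,
         4.61156369e-04],
       [ 1.00873714e-04, -2.74502988e-01,  9.61586241e-01,
        -1.43473013e-01],
       [ 0.00000000e+00,  0.00000000e+00,  0.00000000e+00,
         1.00000000e+00]])}
```

View pics/top0b.png

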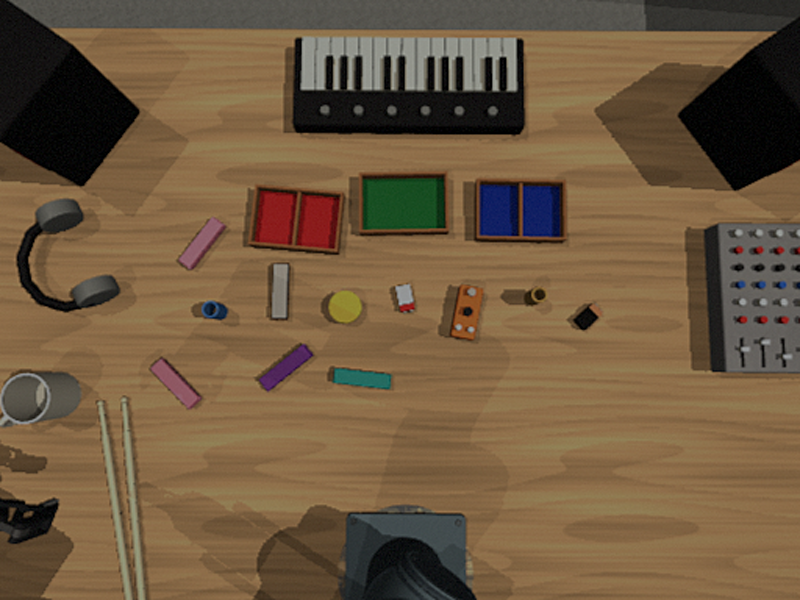

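View pics/side0.png

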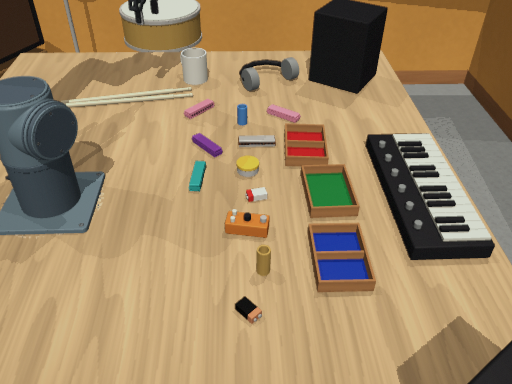

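The harmonica-shaped things in the top view (800x600) are pink (200,243), pink (175,383), purple (285,367), teal (362,378) and grey (280,291). Only the grey one fits "steel covers over brown comb", and I'll confirm it in a crop. The slides are at (213,310) blue and (537,296) brass. The batteries are at (404,297) white and (587,316) black.

```bash
cat > h.py <<'E'
import numpy as np, cv2
from scipy.spatial.transform import Rotation as R
from workcell import env, optics
def cam(n, st=None):
    p=optics.camera_params(n); K=np.array([[p["fx"],0,p["cx"]],[0,p["fy"],p["cy"]],[0,0,1]])
    if n=="wrist":
        T=np.eye(4); T[:3,:3]=R.from_rotvec(st["ee_rot"]).as_matrix(); T[:3,3]=st["position"]
        M=T@p["mount"]; return K,M[:3,:3],M[:3,3]
    Rw=R.from_rotvec(p["rvec"]).as_matrix(); return K,Rw.T,-Rw.T@p["tvec"]
def ray(c,uv,z):
    K,Rc,o=c; d=(Rc@np.linalg.inv(K)@np.c_[np.atleast_2d(uv),np.ones(len(np.atleast_2d(uv)))].T).T
    return o+d*((z-o[2])/d[:,2])[:,None]
def proj(c,P):
    K,Rc,o=c; q=(np.atleast_2d(P)-o)@Rc@K.T; return q[:,:2]/q[:,2:]
def rect(c,mask,z):
    """largest blob -> min-area rectangle on plane z: centre xy, (long,short) mm, long-axis angle deg"""
    cs,_=cv2.findContours(mask.astype(np.uint8),cv2.RETR_EXTERNAL,cv2.CHAIN_APPROX_NONE)
    k=max(cs,key=cv2.contourArea)[:,0,:].astype(float)
    P=(ray(c,k,z)[:,:2]*1000).astype(np.float32); (x,y),(w,h),a=cv2.minAreaRect(P)
    if w<h: w,h,a=h,w,a+90
    return np.round([x,y,w,h,(a+90)%180-90],1), k.mean(0).round(1)
E
python3 - <<'E'
from h import *
im=cv2.imread("pics/top0.png"); hsv=cv2.cvtColor(im,cv2.COLOR_BGR2HSV); H,S,V=[hsv[...,i].astype(int) for i in range(3)]
c=cam("top"); print(c[2])
def roi(m,x0,x1,y0,y1):
    q=np.zeros_like(m); s=np.s_[int(y0/1.5625):int(y1/1.5625),int(x0/1.5625):int(x1/1.5625)]; q[s]=m[s]; return q
red=((H<6)|(H>173))&(S>170)&(V>70)
pr=lambda n,m,z:print(n,*rect(c,m,z))
cl=lambda m:cv2.morphologyEx(m.astype(np.uint8),cv2.MORPH_CLOSE,np.ones((7,7)))
pr("red",cl(roi(red,245,350,180,260)),.007)
pr("green",roi((H>45)&(H<75)&(S>150),340,460,160,250),.007)
pr("blue",cl(roi((H>105)&(H<130)&(S>150)&(V>60),460,580,170,260),),.007)
pr("tin",roi((H>22)&(H<35)&(S>150)&(V>120),320,370,280,330),.026)
pr("pedal",roi((H<17)&(S>195)&(V>120),440,495,270,350),.03)
pr("harm",roi((S<60)&(V>70),262,297,255,330),.021)
pr("chinaside",roi((H>95)&(H<125)&(S>120),195,235,290,330),.056)
pr("white",roi(((S<60)&(V>110))|red,385,425,275,320),.017)
pr("black",roi((V<50),565,610,295,340),.017)
cv2.imwrite("pics/c1.png",cv2.resize(im[160:225,110:240],None,fx=6,fy=6,interpolation=cv2.INTER_CUBIC))
cv2.imwrite("pics/c2.png",cv2.resize(im[160:225,270:400],None,fx=6,fy=6,interpolation=cv2.INTER_CUBIC))
E
```

```text
[0.36933212 0.01771039 1.04358525]
red [621.6 201.3 146.5  95.3  85.2] [189.7 140.2]
green [653.7   6.7 148.1  93.4 -88.3] [258.  130.1]
blue [ 641.  -204.6  143.    90.6  -89.6] [331.9 134.6]
tin [460.1 110.2  55.4  55.2   0.5] [220.4 195.6]
pedal [ 4.257e+02 -9.050e+01  1.650e+01  1.640e+01 -1.000e-01] [293.7 209.1]
harm [ 4.877e+02  2.257e+02  9.540e+01  2.650e+01 -3.000e-01] [178.8 185.8]
chinaside [450.2 329.6  38.1  26.9 -89.5] [136.8 198.3]
white [477.5   2.7  47.2  26.8  11.7] [258.7 190.2]
black [ 443.6 -317.7   35.9   27.   -45.6] [374.3 203.5]
```

View pics/c1.png

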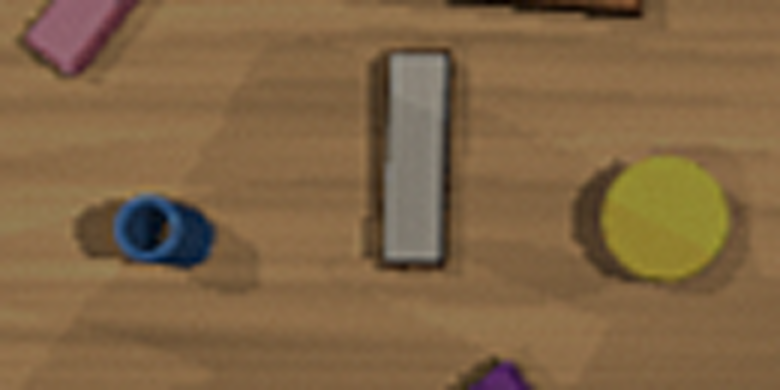

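View pics/c2.png

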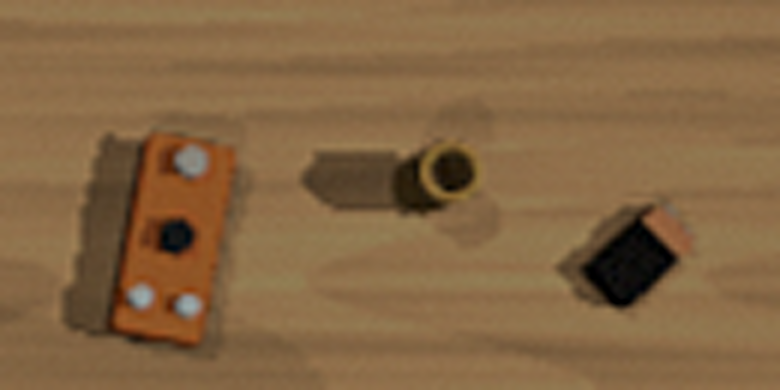

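The crop confirms it: the grey bar at (280,291) is steel-topped, so that's the harmonica. The china ring centre is at about (134.4,198.2), the brass ring at about (344.7,188.2), and the black battery's outline is centred at about (376.2,202.4) in raw top-view pixels.

```bash
python3 - <<'E'
from h import *
c=cam("top")
for n,uv,z in(("china",(134.1,197.9),.056),("brass",(344.4,187.9),.062),("black",(376,202.1),.017)): print(n,(ray(c,uv,z)*1000).round(1))
k=np.array([[584,267],[622,306],[692,243],[655,205]])/6+[269.6,159.6]
P=ray(c,k,.017)*1000; d=P[2]-P[1]; print(np.degrees(np.arctan2(d[1],d[0])),np.linalg.norm(d))
k=np.array([[148,133],[237,148],[205,345],[112,327]])/6+[269.6,159.6]
print("pedal",(ray(c,k,.03)*1000).round(0).tolist())
# side check: slide tops/bottoms
s=env.get_state(); A=R.from_rotvec(s["ee_rot"]).as_matrix(); print("tool y yaw",np.degrees(np.arctan2(A[1,1],A[0,1])),"z",A[:,2],"q6",s["joint_positions"][5])
side=cam("side"); 
for uv,z in(((242,107.5),.056),((263.5,249.5),.062)): print((ray(side,uv,z)*1000).round(1))
E
```

```text
china [[450.4 337.4  56. ]]
brass [[ 481.2 -224.    62. ]]
black [[ 447.5 -321.9   17. ]]
-48.40159016730825 44.269683894097874
pedal [[501.0, -94.0, 30.0], [494.0, -135.0, 30.0], [404.0, -120.0, 30.0], [412.0, -77.0, 30.0]]
tool y yaw 70.30249616139237 z [-8.44201365e-04 -1.39554121e-03 -9.99998670e-01] q6 -0.20282511210971244
[[450.7 332.1  56. ]]
[[ 479.2 -223.4   62. ]]
```

Emit:
send_rows --hand '[55,55,55,55,55,55,55,55]' --slide '[[35,-24,-10],[70,-48,-20],[105,-72,-30],[140,-96,-40],[175,-120,-50],[210,-145,-60],[240,-165,-65],[265,-182,-70]]' --delta_rot '[[0,0,-0.12],[0,0,-0.24],[0,0,-0.36],[0,0,-0.48],[0,0,-0.6],[0,0,-0.72],[0,0,-0.84],[0,0,-0.96]]' --grip_force 30

```text
clock: 0.77
position: [0.4517, 0.3339, 0.1603]
ee_rot: [-1.914, -2.491, 0.002]
force: [0.8, 0.4, 0.2]
finger_gap: 0.055
gripper_force: 0.0
```

Emit:
send_rows --hand '[55,55,55,55,55]' --slide '[[0,0,0],[0,0,0],[0,0,0],[0,0,0],[0,0,0]]' --delta_rot '[[0,0,-0.12],[0,0,-0.24],[0,0,-0.35],[0,0,-0.35],[0,0,-0.35]]'

```text
clock: 1.18
position: [0.4502, 0.3357, 0.1609]
ee_rot: [-2.308, -2.131, 0.001]
force: [0.1, 1.0, 0.6]
finger_gap: 0.0548
gripper_force: 0.0
```

```bash
cat > w.py <<'E'
import sys
from h import *
s=env.get_state(); im=optics.snapshot("wrist"); cv2.imwrite(f"pics/{sys.argv[1]}.png",im[...,::-1])
A=R.from_rotvec(s["ee_rot"]).as_matrix(); print("t",s["clock"],"tcp",(s["position"]*1000).round(1),"yaw",round(np.degrees(np.arctan2(A[1,1],A[0,1])),1),"gap",round(s["finger_gap"]*1000,1),"f",s["force"].round(1))
import pickle; pickle.dump(s,open(f"pics/{sys.argv[1]}.pkl","wb"))
E
python3 w.py w1; python3 - <<'E'
from h import *
import pickle
c=cam("wrist",pickle.load(open("pics/w1.pkl","rb"))); print(proj(c,[[.4505,.335,.056],[.4505,.335,0]]))
E
```

```text
t 1.1833 tcp [450.2 335.7 160.9] yaw -4.6 gap 54.8 f [0.1 1.  0.6]
[[257.20093197 189.69405838]
 [257.11475404 176.13237475]]
```

View pics/w1.png

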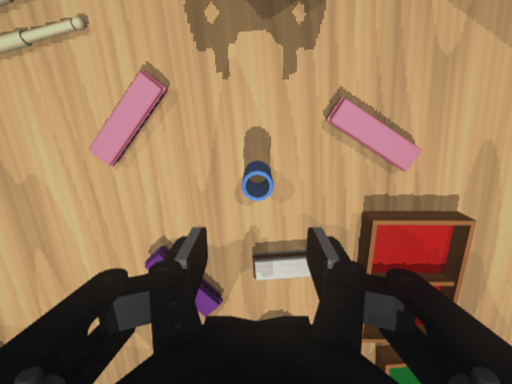

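The wrist view shows the blue ring at (258,185), about 4 px above the prediction, so china lies near y 338. The harmonica's steel top with its brown comb edge is at (282,265). I'll shift by +3 mm in y and descend.

Emit:
send_rows --hand '[55,55,55,55,55,10,10,10]' --slide '[[0,3,-35],[0,3,-75],[0,3,-110],[0,3,-134],[0,3,-136],[0,3,-136],[0,3,-136],[0,3,-136]]' --delta_rot '[[0,0,0],[0,0,0],[0,0,0],[0,0,0],[0,0,0],[0,0,0],[0,0,0],[0,0,0]]'

```text
clock: 1.9
position: [0.4518, 0.3397, 0.0274]
ee_rot: [2.31, 2.128, 0.006]
force: [0.3, 0.6, 0.1]
finger_gap: 0.0292
gripper_force: 29.6
```

Emit:
send_rows --hand '[10,10,10,10,10,10,10]' --slide '[[0,0,0],[0,0,0],[0,0,10],[0,0,40],[0,0,70],[0,0,80],[0,0,80]]' --delta_rot '[[0,0,0],[0,0,0],[0,0,0],[0,0,0],[0,0,0],[0,0,0],[0,0,0]]'

```text
clock: 2.48
position: [0.4527, 0.34, 0.1096]
ee_rot: [2.31, 2.126, 0.012]
force: [1.0, 0.1, -1.2]
finger_gap: 0.0295
gripper_force: 29.8
```

Emit:
send_rows --hand '[10,10,10,10,10,10,10,10]' --slide '[[30,-17,0],[65,-37,0],[100,-57,0],[135,-77,0],[160,-91,0],[173,-98,0],[173,-98,-10],[173,-98,-30]]' --delta_rot '[[0,0,0],[0,0,0],[0,0,0],[0,0,0],[0,0,0],[0,0,0],[0,0,0],[0,0,0]]'

```text
clock: 3.15
position: [0.625, 0.2403, 0.0758]
ee_rot: [2.313, 2.124, 0.005]
force: [-0.3, -0.2, -1.1]
finger_gap: 0.0294
gripper_force: 29.9
```

```bash
python3 w.py w2
```

```text
t 3.15 tcp [625.  240.3  75.8] yaw -4.9 gap 29.4 f [-0.3 -0.2 -1.1]
```

View pics/w2.png

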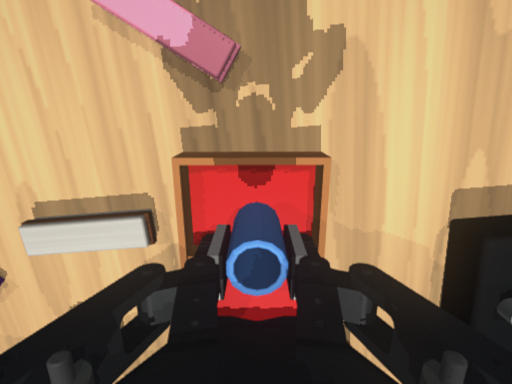

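China is centred over the near (+y) compartment, with red floor on both sides (columns 190–318, tube at about 258). Lowering and releasing.

Emit:
send_rows --hand '[10,10,10,10,10,50,50,50]' --slide '[[0,0,-15],[0,0,-30],[0,0,-38],[0,0,-41],[0,0,-41],[0,0,-41],[0,0,-41],[0,0,-41]]' --delta_rot '[[0,0,0],[0,0,0],[0,0,0],[0,0,0],[0,0,0],[0,0,0],[0,0,0],[0,0,0]]'

```text
clock: 3.87
position: [0.6231, 0.2411, 0.0343]
ee_rot: [-2.311, -2.128, 0.0]
force: [-0.3, -0.2, 0.8]
finger_gap: 0.0503
gripper_force: 0.0
```

Emit:
send_rows --hand '[50,50,55,55,55,55,55,55]' --slide '[[0,0,20],[0,0,60],[0,0,100],[-20,-2,115],[-50,-5,115],[-85,-9,115],[-115,-13,115],[-135,-15,115]]' --delta_rot '[[0,0,0],[0,0,0],[0,0,0.12],[0,0,0.24],[0,0,0.36],[0,0,0.48],[0,0,0.6],[0,0,0.72]]'

```text
clock: 4.53
position: [0.4851, 0.2255, 0.1493]
ee_rot: [-1.405, -2.809, 0.001]
force: [-0.0, 0.7, -0.4]
finger_gap: 0.0551
gripper_force: 0.0
```

Emit:
send_rows --hand '[55,55,55,55,55,55,55,55]' --slide '[[0,0,0],[0,0,0],[0,0,0],[0,0,0],[0,0,0],[0,0,0],[0,0,0],[0,0,0]]' --delta_rot '[[0,0,0.12],[0,0,0.24],[0,0,0.36],[0,0,0.48],[0,0,0.6],[0,0,0.72],[0,0,0.84],[0,0,0.93]]'

```text
clock: 5.2
position: [0.4883, 0.2259, 0.1494]
ee_rot: [-0.004, 3.141, 0.0]
force: [0.6, -0.5, -0.5]
finger_gap: 0.0554
gripper_force: 0.0
```

```bash
python3 w.py w3;  python3 - <<'E'
from h import *
import pickle
s=pickle.load(open("pics/w3.pkl","rb")); c=cam("wrist",s)
im=cv2.imread("pics/w3.png"); hsv=cv2.cvtColor(im,cv2.COLOR_BGR2HSV)
m=((hsv[...,1]<40)&(hsv[...,2]>90)); m[250:]=0
print(rect(c,m,.021)); print(proj(c,[[.4877,.2257,.021]]))
E
```

```text
t 5.2 tcp [488.3 225.9 149.4] yaw 90.1 gap 55.4 f [ 0.6 -0.5 -0.5]
(array([4.871e+02, 2.277e+02, 9.600e+01, 2.530e+01, 1.000e-01]), array([257.8, 178.6]))
[[256.04364877 181.77666652]]
```

View pics/w3.png

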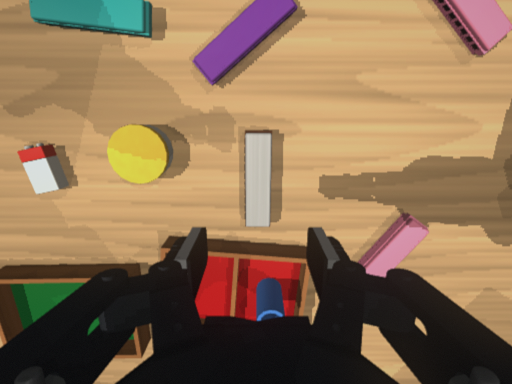

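The harmonica is at (258,178), centred and aligned between the fingers. China stands in the red tray at (270,300). Descending to grip the harmonica.

Emit:
send_rows --hand '[55,55,55,55,55,55,10,10]' --slide '[[-1,2,-30],[-1,2,-70],[-1,2,-105],[-1,2,-130],[-1,2,-141],[-1,2,-144],[-1,2,-144],[-1,2,-144]]' --delta_rot '[[0,0,0],[0,0,0],[0,0,0],[0,0,0],[0,0,0],[0,0,0],[0,0,0],[0,0,0]]' --grip_force 40

```text
clock: 5.92
position: [0.4887, 0.2282, 0.0067]
ee_rot: [0.007, 3.139, 0.001]
force: [0.3, -0.2, 0.5]
finger_gap: 0.0319
gripper_force: 0.0
```

Emit:
send_rows --hand '[10,10,10,10,10,10,10,10]' --slide '[[0,0,0],[0,0,0],[0,0,0],[0,0,5],[0,0,25],[0,0,60],[0,0,85],[0,0,90]]' --delta_rot '[[0,0,0],[0,0,0],[0,0,0],[0,0,0],[0,0,0],[0,0,0],[0,0,0],[0,0,0]]'

```text
clock: 6.58
position: [0.49, 0.2286, 0.1002]
ee_rot: [0.006, 3.134, 0.003]
force: [0.6, 0.1, -0.5]
finger_gap: 0.0253
gripper_force: 39.6
```

Emit:
send_rows --hand '[10,10,10,10,10,10,10,10]' --slide '[[10,-20,0],[30,-45,0],[50,-70,0],[70,-100,0],[92,-130,0],[115,-160,0],[140,-190,0],[166,-222,0]]' --delta_rot '[[0,0,-0.1],[0,0,-0.22],[0,0,-0.34],[0,0,-0.46],[0,0,-0.58],[0,0,-0.7],[0,0,-0.82],[0,0,-0.94]]'

```text
clock: 7.25
position: [0.6534, 0.0047, 0.0947]
ee_rot: [-1.435, -2.793, 0.0]
force: [1.4, 0.6, -1.0]
finger_gap: 0.0256
gripper_force: 39.6
```

Emit:
send_rows --hand '[10,10,10,10,10,10,10,10]' --slide '[[0,0,0],[0,0,0],[0,0,0],[0,0,0],[0,0,0],[0,0,-10],[0,0,-25],[0,0,-30]]' --delta_rot '[[0,0,-0.12],[0,0,-0.24],[0,0,-0.36],[0,0,-0.48],[0,0,-0.6],[0,0,-0.6],[0,0,-0.6],[0,0,-0.6]]'

```text
clock: 7.92
position: [0.6515, 0.0061, 0.0624]
ee_rot: [-2.185, -2.253, 0.004]
force: [-0.8, -0.0, -2.7]
finger_gap: 0.0256
gripper_force: 39.6
```

```bash
python3 w.py w4
```

```text
t 7.9167 tcp [651.5   6.1  62.4] yaw 1.8 gap 25.6 f [-0.8 -0.  -2.7]
```

View pics/w4.png

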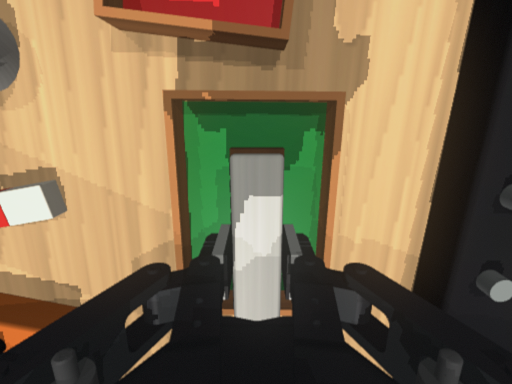

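The harmonica is centred in the green tray (floor columns 184–330, bar 232–285) and parallel to its walls. Lowering and releasing.

Emit:
send_rows --hand '[10,10,10,10,10,10,45,45]' --slide '[[0,0,-12],[0,0,-28],[0,0,-40],[0,0,-46],[0,0,-48],[0,0,-48],[0,0,-48],[0,0,-48]]' --delta_rot '[[0,0,0],[0,0,0],[0,0,0],[0,0,0],[0,0,0],[0,0,0],[0,0,0],[0,0,0]]'

```text
clock: 8.63
position: [0.6542, 0.0057, 0.0184]
ee_rot: [2.19, 2.25, 0.002]
force: [-0.9, -1.1, 0.2]
finger_gap: 0.0449
gripper_force: 0.0
```

Emit:
send_rows --hand '[45,45,45,50,50,50,50,50]' --slide '[[0,0,20],[0,0,60],[-10,0,100],[-40,0,125],[-75,-1,130],[-110,-1,130],[-145,-2,130],[-177,-3,130]]' --delta_rot '[[0,0,0],[0,0,0],[0,0,-0.12],[0,0,-0.24],[0,0,-0.36],[0,0,-0.48],[0,0,-0.6],[0,0,-0.72]]'

```text
clock: 9.3
position: [0.4749, 0.0029, 0.1485]
ee_rot: [2.846, 1.326, 0.003]
force: [-0.5, -1.2, 0.6]
finger_gap: 0.0499
gripper_force: 0.0
```

Emit:
send_rows --hand '[50,50,50,50,50,50,50,50]' --slide '[[0,0,0],[0,0,0],[0,0,0],[0,0,0],[0,0,0],[0,0,0],[0,0,0],[0,0,0]]' --delta_rot '[[0,0,-0.12],[0,0,-0.24],[0,0,-0.36],[0,0,-0.48],[0,0,-0.6],[0,0,-0.68],[0,0,-0.68],[0,0,-0.68]]'

```text
clock: 9.97
position: [0.4768, 0.0027, 0.1481]
ee_rot: [3.125, 0.314, 0.003]
force: [0.3, 0.3, -0.1]
finger_gap: 0.0497
gripper_force: 0.0
```

```bash
python3 w.py w5;  python3 - <<'E'
from h import *
import pickle
s=pickle.load(open("pics/w5.pkl","rb")); c=cam("wrist",s)
im=cv2.imread("pics/w5.png"); hsv=cv2.cvtColor(im,cv2.COLOR_BGR2HSV); H,S,V=[hsv[...,i].astype(int) for i in range(3)]
m=((S<40)&(V>100))|(((H<5)|(H>175))&(S>190)&(V>90)); q=m*0; q[100:250,190:330]=m[100:250,190:330]
print(rect(c,q,.017)); print(proj(c,[[.4775,.0027,.017]]))
E
```

```text
t 9.9667 tcp [476.8   2.7 148.1] yaw -78.5 gap 49.7 f [ 0.3  0.3 -0.1]
(array([483.9,   5.7,  34.5,  25.3,  12.1]), array([255.7, 174.9]))
[[257.20451183 181.38665542]]
```

View pics/w5.png

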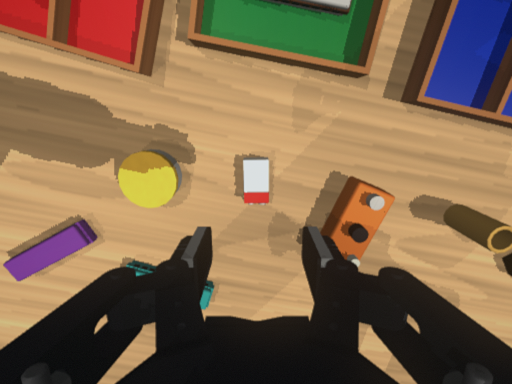

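The white battery is centred at (256.5,180.5) and aligned, as predicted. The pedal's left edge (about column 322) clears the right finger. Descending to grip.

Emit:
send_rows --hand '[50,50,50,50,50,50,10,10]' --slide '[[0,0,-30],[0,0,-70],[0,0,-105],[0,0,-132],[0,0,-143],[0,0,-145],[0,0,-145],[0,0,-145]]' --delta_rot '[[0,0,0],[0,0,0],[0,0,0],[0,0,0],[0,0,0],[0,0,0],[0,0,0],[0,0,0]]' --grip_force 30

```text
clock: 10.68
position: [0.4773, 0.0026, 0.0032]
ee_rot: [3.126, 0.312, 0.002]
force: [0.1, -0.9, 0.3]
finger_gap: 0.0269
gripper_force: 0.0
```

Emit:
send_rows --hand '[10,10,10,10,10,10,10,10]' --slide '[[0,0,0],[0,0,0],[0,0,0],[0,0,5],[0,0,25],[0,0,60],[0,0,90],[0,0,100]]' --delta_rot '[[0,0,0],[0,0,0],[0,0,0],[0,0,0],[0,0,0],[0,0,0],[0,0,0],[0,0,0]]'

```text
clock: 11.35
position: [0.4788, 0.0024, 0.1068]
ee_rot: [3.124, 0.31, 0.01]
force: [1.0, -0.1, -0.1]
finger_gap: 0.0251
gripper_force: 31.5
```

Emit:
send_rows --hand '[10,10,10,10,10,10,10,10]' --slide '[[15,-15,0],[35,-36,0],[60,-62,0],[85,-88,0],[108,-111,0],[130,-134,0],[150,-155,0],[164,-169,0]]' --delta_rot '[[0,0,0.1],[0,0,0.22],[0,0,0.34],[0,0,0.46],[0,0,0.58],[0,0,0.7],[0,0,0.82],[0,0,0.94]]'

```text
clock: 12.02
position: [0.6417, -0.1686, 0.102]
ee_rot: [2.642, 1.698, 0.0]
force: [0.7, -0.8, 0.2]
finger_gap: 0.0253
gripper_force: 31.5
```

Emit:
send_rows --hand '[10,10,10,10,10,10,10,10]' --slide '[[0,0,0],[0,0,0],[0,0,0],[0,0,0],[0,0,-10],[0,0,-25],[0,0,-35],[0,0,-35]]' --delta_rot '[[0,0,0.12],[0,0,0.24],[0,0,0.36],[0,0,0.44],[0,0,0.44],[0,0,0.44],[0,0,0.44],[0,0,0.44]]'

```text
clock: 12.68
position: [0.6382, -0.1652, 0.0638]
ee_rot: [-2.212, -2.223, 0.003]
force: [-0.1, -0.5, -1.1]
finger_gap: 0.0252
gripper_force: 31.5
```

```bash
python3 w.py w6
```

```text
t 12.6833 tcp [ 638.2 -165.2   63.8] yaw 0.3 gap 25.2 f [-0.1 -0.5 -1.1]
```

View pics/w6.png

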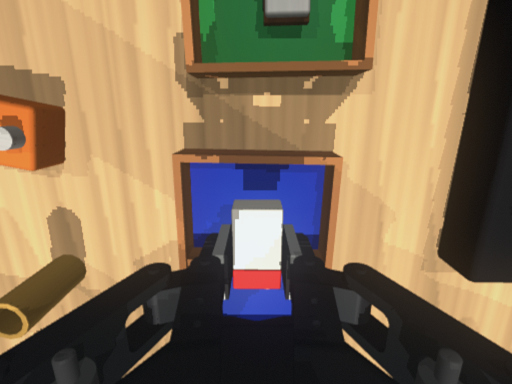

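White hangs over the +y compartment of the blue tray (floor columns 190–330, battery 232–283), with blue floor on all sides. Lowering and releasing.

Emit:
send_rows --hand '[10,10,10,10,10,10,45,45]' --slide '[[0,0,-12],[0,0,-28],[0,0,-42],[0,0,-51],[0,0,-53],[0,0,-53],[0,0,-53],[0,0,-53]]' --delta_rot '[[0,0,0],[0,0,0],[0,0,0],[0,0,0],[0,0,0],[0,0,0],[0,0,0],[0,0,0]]'

```text
clock: 13.4
position: [0.6413, -0.1666, 0.0155]
ee_rot: [2.212, 2.228, 0.001]
force: [0.1, -0.2, 0.3]
finger_gap: 0.0446
gripper_force: 0.0
```

Emit:
send_rows --hand '[45,45,45,50,50,50,50,50]' --slide '[[0,0,20],[0,0,60],[-10,-8,95],[-40,-32,125],[-70,-56,130],[-100,-80,130],[-130,-104,130],[-160,-128,130]]' --delta_rot '[[0,0,0],[0,0,0],[0,0,0.12],[0,0,0.24],[0,0,0.36],[0,0,0.48],[0,0,0.6],[0,0,0.72]]'

```text
clock: 14.07
position: [0.4809, -0.2943, 0.1462]
ee_rot: [1.285, 2.863, -0.002]
force: [-0.7, -0.5, 0.3]
finger_gap: 0.0503
gripper_force: 0.0
```

Emit:
send_rows --hand '[50,50,50,50]' --slide '[[-25,-20,0],[-34,-27,0],[-34,-27,0],[-34,-27,0]]' --delta_rot '[[0,0,0.03],[0,0,0.03],[0,0,0.03],[0,0,0.03]]'

```text
clock: 14.4
position: [0.4482, -0.3206, 0.1452]
ee_rot: [1.255, 2.878, -0.0]
force: [0.3, 0.2, 0.7]
finger_gap: 0.0501
gripper_force: 0.0
```

```bash
python3 w.py w7;  python3 - <<'E'
from h import *
import pickle
s=pickle.load(open("pics/w7.pkl","rb")); c=cam("wrist",s)
im=cv2.imread("pics/w7.png"); hsv=cv2.cvtColor(im,cv2.COLOR_BGR2HSV); H,S,V=[hsv[...,i].astype(int) for i in range(3)]
m=V<45; q=m*0; q[120:240,190:330]=m[120:240,190:330]
print(rect(c,q,.017)); print(proj(c,[[.4475,-.3219,.017]]))
E
```

```text
t 14.4 tcp [ 448.2 -320.6  145.2] yaw 42.9 gap 50.1 f [0.3 0.2 0.7]
(array([ 448.8, -400.9,    8.8,    7. ,   42.8]), array([206.8, 236.8]))
[[254.9193734  182.99988129]]
```

View pics/w7.png

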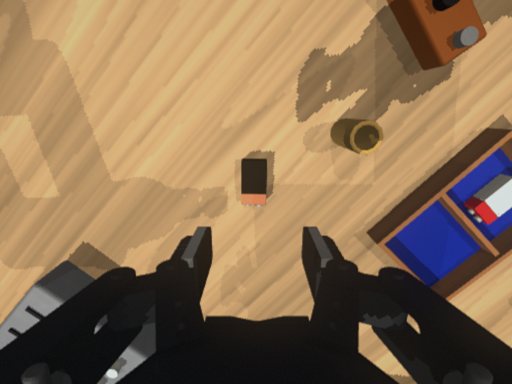

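The black battery is at (254,182), as predicted and aligned. Brass at (358,136) is clear of the fingers, and white lies in its compartment at (490,197). Descending.

Emit:
send_rows --hand '[50,50,50,50,50,50,10,10]' --slide '[[-1,-1,-30],[-1,-1,-70],[-1,-1,-105],[-1,-1,-130],[-1,-1,-140],[-1,-1,-142],[-1,-1,-142],[-1,-1,-142]]' --delta_rot '[[0,0,0],[0,0,0],[0,0,0],[0,0,0],[0,0,0],[0,0,0],[0,0,0],[0,0,0]]'

```text
clock: 15.12
position: [0.4484, -0.3217, 0.0038]
ee_rot: [1.25, 2.879, -0.002]
force: [-0.3, -0.1, 0.5]
finger_gap: 0.0266
gripper_force: 0.1
```

Emit:
send_rows --hand '[10,10,10,10,10,10,10,10]' --slide '[[0,0,0],[0,0,0],[0,0,0],[0,0,5],[0,0,25],[0,0,60],[0,0,90],[0,0,110]]' --delta_rot '[[0,0,0],[0,0,0],[0,0,0],[0,0,0],[0,0,0],[0,0,0],[0,0,0],[0,0,0]]'

```text
clock: 15.78
position: [0.4474, -0.3218, 0.1156]
ee_rot: [1.251, 2.879, -0.002]
force: [0.7, -1.0, -0.3]
finger_gap: 0.0249
gripper_force: 31.8
```

Emit:
send_rows --hand '[10,10,10,10,10,10,10,10]' --slide '[[20,8,0],[50,20,0],[80,32,0],[112,44,0],[144,57,0],[172,68,0],[190,75,0],[195,77,0]]' --delta_rot '[[0,0,-0.1],[0,0,-0.2],[0,0,-0.3],[0,0,-0.4],[0,0,-0.5],[0,0,-0.6],[0,0,-0.7],[0,0,-0.745]]'

```text
clock: 16.45
position: [0.6446, -0.2422, 0.1124]
ee_rot: [2.217, 2.224, 0.002]
force: [0.4, -0.1, -1.0]
finger_gap: 0.0251
gripper_force: 31.8
```

Emit:
send_rows --hand '[10,10,10,10,10]' --slide '[[0,0,-15],[0,0,-35],[0,0,-50],[0,0,-52],[0,0,-52]]' --delta_rot '[[0,0,0],[0,0,0],[0,0,0],[0,0,0],[0,0,0]]'

```text
clock: 16.87
position: [0.6408, -0.2436, 0.0593]
ee_rot: [-2.213, -2.226, 0.001]
force: [0.3, 0.1, -0.5]
finger_gap: 0.0249
gripper_force: 31.8
```

```bash
python3 w.py w8
```

```text
t 16.8667 tcp [ 640.8 -243.6   59.3] yaw 0.3 gap 24.9 f [ 0.3  0.1 -0.5]
```

View pics/w8.png

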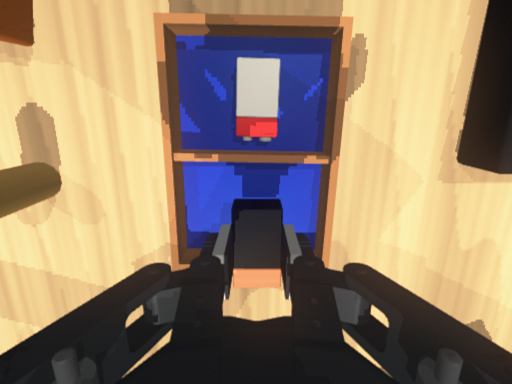

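```bash
python3 - <<'E'
from h import *
import pickle
c=cam("wrist",pickle.load(open("pics/w8.pkl","rb")))
print((ray(c,[[255,22],[255,157],[160,20],[348,20],[176,262],[258,268],[258,290]],.03)*1000).round(1))
print(proj(c,[[.643,-.284,.03],[.643,-.245,.007],[.643,-.267,.05]]).round())
E
```

```text
[[ 639.1 -126.    30. ]
 [ 639.4 -201.3   30. ]
 [ 586.5 -125.3   30. ]
 [ 690.6 -124.8   30. ]
 [ 584.2 -275.8   30. ]
 [ 641.8 -280.2   30. ]
 [ 642.  -298.2   30. ]]
[[260. 273.]
 [260. 210.]
 [260. 267.]]
```

White lies flat at (258,97). The divider (row 157) casts to y = -201, so the black compartment is centred at y ≈ -240. I'll shift +3 mm in y, lower and release.

Emit:
send_rows --hand '[10,10,10,10,10,10,45,45]' --slide '[[-1,3,-8],[-1,3,-24],[-1,3,-38],[-1,3,-47],[-1,3,-50],[-1,3,-50],[-1,3,-50],[-1,3,-50]]' --delta_rot '[[0,0,0],[0,0,0],[0,0,0],[0,0,0],[0,0,0],[0,0,0],[0,0,0],[0,0,0]]'

```text
clock: 17.58
position: [0.6414, -0.2413, 0.011]
ee_rot: [2.214, 2.227, 0.001]
force: [-0.1, 0.4, 0.8]
finger_gap: 0.045
gripper_force: 0.0
```

Emit:
send_rows --hand '[45,45,45,50,55,55,55,55]' --slide '[[0,0,20],[0,0,60],[-10,2,100],[-40,4,135],[-75,8,150],[-110,12,150],[-145,15,150],[-161,17,150]]' --delta_rot '[[0,0,0],[0,0,0],[0,0,0],[0,0,0],[0,0,0],[0,0,0],[0,0,0],[0,0,0]]'

```text
clock: 18.25
position: [0.4764, -0.2232, 0.1612]
ee_rot: [-2.215, -2.228, 0.001]
force: [-0.8, 0.2, 0.1]
finger_gap: 0.0549
gripper_force: 0.0
```

```bash
python3 w.py w9; python3 - <<'E'
from h import *
import pickle
c=cam("wrist",pickle.load(open("pics/w9.pkl","rb")));print(proj(c,[[.4805,-.224,.062]]).round(1))
E
```

```text
t 18.25 tcp [ 476.4 -223.2  161.2] yaw 0.3 gap 54.9 f [-0.8  0.2  0.1]
[[261.2 191.6]]
```

View pics/w9.png

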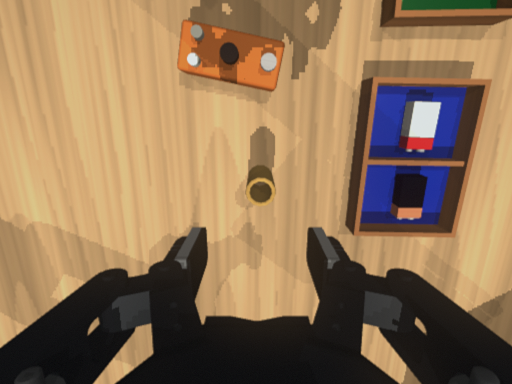

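The brass ring is at (260,190), as predicted, and both batteries lie flat at (421,126) and (408,196). Descending on brass.

Emit:
send_rows --hand '[55,55,55,55,55,55,10,10]' --slide '[[2,0,-30],[2,0,-65],[2,0,-100],[2,0,-128],[2,0,-134],[2,0,-134],[2,0,-134],[2,0,-134]]' --delta_rot '[[0,0,0],[0,0,0],[0,0,0],[0,0,0],[0,0,0],[0,0,0],[0,0,0],[0,0,0]]'

```text
clock: 18.97
position: [0.4834, -0.2251, 0.0282]
ee_rot: [2.212, 2.226, 0.001]
force: [-1.0, -0.4, 1.8]
finger_gap: 0.0319
gripper_force: 0.5
```

Emit:
send_rows --hand '[10,10,10,10,10,10,10,10]' --slide '[[0,0,0],[0,0,0],[0,0,0],[0,0,10],[0,0,40],[0,0,75],[0,0,105],[0,0,120]]' --delta_rot '[[0,0,0],[0,0,0],[0,0,0],[0,0,0],[0,0,0],[0,0,0],[0,0,0],[0,0,0]]'

```text
clock: 19.63
position: [0.4832, -0.2249, 0.1512]
ee_rot: [2.21, 2.224, 0.001]
force: [0.9, -1.7, -0.9]
finger_gap: 0.0279
gripper_force: 29.9
```

Emit:
send_rows --hand '[10,10,10,10,10,10,10,10]' --slide '[[8,22,0],[20,56,0],[33,93,0],[46,130,0],[59,167,0],[72,204,0],[85,241,0],[98,278,0]]' --delta_rot '[[0,0,0],[0,0,0],[0,0,0],[0,0,0],[0,0,-0.02],[0,0,-0.04],[0,0,-0.07],[0,0,-0.09]]'

```text
clock: 20.3
position: [0.5799, 0.0559, 0.1474]
ee_rot: [2.314, 2.124, 0.0]
force: [0.3, -0.4, -1.2]
finger_gap: 0.0277
gripper_force: 29.9
```

Emit:
send_rows --hand '[10,10,10,10,10,10,10,10]' --slide '[[13,37,0],[26,72,0],[35,98,0],[39,110,0],[39,110,-10],[39,110,-35],[39,110,-55],[39,110,-55]]' --delta_rot '[[0,0,0],[0,0,0],[0,0,0],[0,0,0],[0,0,0],[0,0,0],[0,0,0],[0,0,0]]'

```text
clock: 20.97
position: [0.615, 0.1622, 0.0866]
ee_rot: [-2.31, -2.122, 0.012]
force: [-1.2, 0.3, -1.7]
finger_gap: 0.0277
gripper_force: 29.9
```

```bash
python3 w.py w10
```

```text
t 20.9667 tcp [615.  162.2  86.6] yaw -4.9 gap 27.7 f [-1.2  0.3 -1.7]
```

View pics/w10.png

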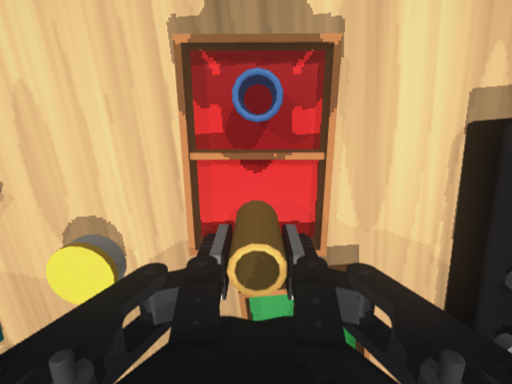

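Brass hangs over the free compartment (floor columns 200–320, tube about 257), and china stands upright in the other at (258,95). Lowering and releasing.

Emit:
send_rows --hand '[10,10,10,10,10,10,10,50]' --slide '[[2,1,-12],[2,1,-28],[2,1,-42],[2,1,-50],[2,1,-52],[2,1,-52],[2,1,-52],[2,1,-52]]' --delta_rot '[[0,0,0],[0,0,0],[0,0,0],[0,0,0],[0,0,0],[0,0,0],[0,0,0],[0,0,0]]'

```text
clock: 21.68
position: [0.6219, 0.165, 0.0406]
ee_rot: [2.312, 2.125, 0.003]
force: [0.2, -0.3, -0.1]
finger_gap: 0.0382
gripper_force: 0.0
```

Emit:
send_rows --hand '[50,50,50,50,50,50,50,50]' --slide '[[0,0,0],[0,0,0],[0,0,15],[0,0,45],[0,0,85],[0,0,125],[0,0,150],[0,0,150]]' --delta_rot '[[0,0,0],[0,0,0],[0,0,0],[0,0,0],[0,0,0],[0,0,0],[0,0,0],[0,0,0]]'

```text
clock: 22.35
position: [0.6247, 0.1655, 0.1976]
ee_rot: [2.306, 2.121, 0.017]
force: [1.2, -0.2, 0.1]
finger_gap: 0.0501
gripper_force: 0.0
```

Emit:
send_rows --hand '[50,50,50,50,50,50,50,50]' --slide '[[-25,0,10],[-60,0,20],[-95,0,20],[-130,0,20],[-165,0,20],[-200,0,20],[-220,0,20],[-220,0,20]]' --delta_rot '[[0,0,0],[0,0,0],[0,0,0],[0,0,0],[0,0,0],[0,0,0],[0,0,0],[0,0,0]]'

```text
clock: 23.02
position: [0.3962, 0.1651, 0.2092]
ee_rot: [-2.31, -2.127, 0.003]
force: [-0.3, 0.9, -0.8]
finger_gap: 0.0499
gripper_force: 0.0
```

```bash
python3 - <<'E'
from h import *
t=optics.snapshot("top")[80:220,140:400,::-1]; s=optics.snapshot("side")[80:320,190:420,::-1]
a=cv2.resize(t,(520,280),interpolation=cv2.INTER_CUBIC); b=s
o=np.zeros((290,760,3),np.uint8); o[:280,:520]=a; o[:240,525:755]=b; cv2.imwrite("pics/end.png",o)
E
```

```text
(no output)
```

View pics/end.png

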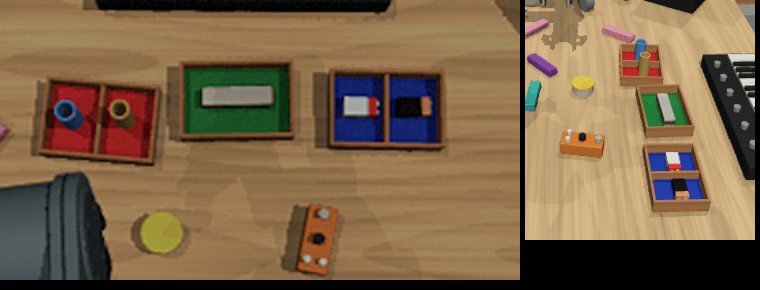

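The final views show both slides upright in separate red compartments at (68,115) and (120,115). The batteries lie flat at (361,106) and (412,106), and the harmonica is flat in green at (237,97). The pedal and tin haven't moved, so I'm handing in.

```bash
python3 -c "
from workcell import env
print(env.close_job())"
```

```text
the job is handed in; nothing more can be done
None
```

The job is handed in after about 23 s of robot time. The last pictures showed all five items in their trays as asked, with the pedal and tin unmoved; the interface returned no verdict.

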